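Ring for the joiner, then hold the plinth flap at the set angle

ROBOT

A 7-joint arm with a two-finger parallel gripper is mounted at the origin on the work surface. World frame = base frame: x ahead of the robot, y to its left, z up, the work surface at z = 0. Lengths are in mm, angles in rad, forces in N, time in s.
With the tool pointing down it reaches from about 400 to 875 mm from the base axis. Payload 4.4 kg.
Tool frame: the origin (TCP) lies at the very end of the fingers, on their centre line; the grasp point (between the pads) lies 19 mm behind it; z points along the fingers, y is the line along which they close (so a half turn about z gives the same grasp; the last joint's range is limited). The gripper opens to 85 mm and grips with 20 to 120 N. Pads are 22 mm wide; open, the fingers measure 114 mm over their backs; the gripper's body (76 mm by 85 mm) begins 54 mm behind the grasp point. The pads swing forward as they close: fully open they stand 13 mm farther back than shut.
Start: joints at [1.25, 0.628, 0.038, 1.517, -0.027, 0.996, -0.02], TCP at [163.861, -629.021, 231.313] pointing down, gripper open.
Joint ranges: [-3.06, 3.06], [-0.37, 2.12], [-1.25, 1.32], [0.18, 2.47], [-1.1, 4.24], [0.23, 1.98], [-2.94, 2.94]. Speed limits (rad/s): [2.57, 2.57, 3.14, 3.14, 3.14, 3.14, 3.14].

INTERFACE

Orientations are given as [roll, pitch, yaw] about the fixed x, y, z axes, in that order (R = Rz(yaw) Ry(pitch) Rx(roll)).
In Python, from cell import read_state, get_image, camera_info, finish_job gives the robot as it stands.
- The arm moves only by the tool play_rows, never from a script. Its argument "deltas" is one flat list of numbers, 7 for each row, row after row: the shift along the tool's x, y, z in mm, then the turn, a rotation vector about the tool's x, y, z in rad, then the opening, from 0 (shut) to 1 (fully open). In form: [dx, dy, dz, ax, ay, az, grip, dx, dy, dz, ax, ay, az, grip, ...]. A call has 1 to 10 rows; each row is the pose to reach, as a shift and turn from the pose commanded when the call began, along the tool's axes at that moment; what a row does not reach only later rows make up. A row lasts 1/8 s, in which the tool goes at most 62.5 mm and 10.7 degrees, less where a joint would pass 70% of its speed; a pose out of reach is approached as far as the arm can. A call with a gripper value outside its range is refused whole. The fingers move at their own pace and stop on an object; the grip force is fixed at half the most. Time passes only in rows, so rows that repeat a pose let the fingers close. It gives the time, the measured TCP pose, the force, the opening and the grip force at its end, in the units of the state.
- read_state(): the state, without advancing time (a new reading comes with each control period).
- get_image(name): name is "scene" or "top"; returns the picture (480x640x3 uint8, red, green, blue); there is no depth.
- camera_info(name): a dict with "fx", "fy", "cx", "cy" (pixels), "distortion" ([k1, k2, p1, p2, k3] as OpenCV has them; the pictures are not rectified), "T" (4x4, takes a point from camera to world coordinates). Camera axes: x right, y down, z forward; pixel columns grow to the right and rows downward; lengths in mm; the calibration is good to about 2 mm. A picture is of the moment at which its call begins. camera_info takes no time and is no camera call.
- finish_job(): hands the job in; it is judged then, once.
The state is a dict: "clock": time; "qpos": joint angles; "qd": joint speeds; "tau": joint torques, N m; "eef_pos": TCP position; "tool_rot": TCP orientation; "force": force on the tool from outside, world axes, zero at the start; "torque": the same for the moment, N m; "width": finger opening in mm; "gripper_force": force on a finger pad.
Only numpy, scipy, OpenCV 4.12 (cv2) and the standard library are available. Lean on these libraries where they do the work, as an engineer would, in place of code of your own. Each camera call takes 0.05 s, during which the arm holds its last target. There are 200 camera calls.

TASK

The stay of the plywood plinth's service flap is about to be screwed on: first, with the flap still shut, call the joiner by pressing the brass plunger of the bench bell fully down to its stop, and let it spring back up. Then, with the gripper, raise the flap (it has a black handle) until it lies in line with the red pointer of the angle gauge, and finish while still holding it there, steady and with nothing else propping it up. Do not shift the pointer, and leave the glue bottle, hammer, tape roll and screw box where they are.

Things in the scene. Friction and masses are not known exactly. Their poses are not given: they have to be found in the camera images.
- plinth: Open-topped brown plywood box fixed to the bench, 170 (x) x 220 (y) x 100 mm high, 12 mm walls, closed by the flap. Origin: centre of its underside; its -x side faces the robot, its yaw varies. On its -y side stands the angle gauge: a thin aluminium quarter arc of 185 mm radius about the hinge line, 119 mm to the -y side of the middle, and outside it the red pointer. The gauge rises 191 mm above the hinge line.
- flap (a joint): Angle of the flap (rad): 0 = shut, lying level on the plinth; grows as its near edge rises; range 0 to 1.7. The flap is a white-faced board 168 (from hinge to near edge) x 220 x 12 mm, about 0.2 to 0.4 kg with the handle, with a thin red line along its -y edge. Its hinge is free: it falls shut when let go at any angle the pointer can have.
- flap_hinge (a point): Middle of the flap's hinge line, which runs along the plinth's y axis, 84 mm to the +x side of the plinth's middle and 106 mm above the bench. Axes turn with the flap: x points from the near edge to the hinge along the board, y along the hinge, z out of the upper face; with the flap shut they are parallel to the plinth's axes.
- flap_handle (a point): Middle of the handle's grip bar: black round bar, 12 mm diameter, 130 mm long, parallel to the hinge, in the plane of the board, 218 mm from the hinge line and 50 mm beyond the board's near edge. It is carried by two dark steel rods of 10 mm diameter, 60 mm to either side of the middle, so that the gap between bar and board (and plinth wall below) is open, 44 x 110 mm. With the flap shut the bar is 106 mm above the bench. Axes as flap_hinge.
- pointer (a joint): Angle of the red pointer of the gauge (rad), on the same scale and about the same hinge line as the flap: the flap is in line with it when both values are equal. It is set somewhere between 0.6 and 1.2 and stiffly clamped by friction.
- pointer_tip (a point): Tip of the red pointer, a flat red bar 205 mm long, 10 mm deep and 6 mm thick, running from the hinge line, 128 mm to the plinth's -y side of the middle. Axes as flap_hinge: x points from the tip to the hinge.
- bell: Round bench bell fixed to the bench, steel dome on a black base, 84 mm diameter, dome top 41 mm high. Origin: centre of its underside. It may stand left or right of the plinth.
- plunger (a joint): How far the bell's plunger is pressed (m): 0 = up, 0.007 = fully down on its stop. A spring returns it; it takes about 1 N to start and 5 N to hold fully down.
- plunger_top (a point): Centre of the top face of the bell's brass plunger head, 22 mm diameter, 8 mm thick, face 58 mm above the bench when up; pressed straight down. z points up.
- glue: Loose white glue bottle with red cap and yellow label, 56 mm diameter, 150 mm high; origin: centre of its underside. Leave alone.
- hammer: Loose hammer, 240 mm long, lying along its own x axis, wooden handle, dark steel head. Leave alone.
- tape: Loose roll of tan tape, 100 mm diameter, 25 mm high, lying flat; origin: centre of its underside. Leave alone.
- screwbox: Loose small clear box with a yellow lid, 57 x 87 x 36 mm high; origin: centre of its underside. Leave alone.
There are look-alikes about, which are no part of the job. Several things have the shape of the bell; the one meant has the colours described above.

How it is judged (in metres and radians):
On the way, in this order (a step that is already met when the one before it is completed fails the run):
1. with the flap still shut, the bell's plunger is pressed down to its stop (value of joint plunger above 0.0062 m and value of joint flap below 0.1 rad), for 0.1 s.
2. the plunger has sprung back up while the flap is still shut (value of joint plunger below 0.002 m and value of joint flap below 0.1 rad), for 0.1 s.
3. the flap, held by the fingers, is in line with the pointer (angle between the x axis of flap_handle and the x axis of pointer_tip, either way round below 0.06 rad and contact force between the fingers and flap above 0.1 N), for 0.2 s.
At the end, for the whole second after the job is handed in: The fingers hold the flap still, within 0.06 rad (3.5 degrees) of the red pointer, no loose thing touching it; the bell's plunger is up; the pointer's tip moved under 15 mm; glue bottle, hammer, tape roll and screw box moved under 30 mm, the bottle upright (all of step 3 and velocity of joint flap between -0.08 and 0.08 rad/s and contact force between each of glue, hammer, tape, screwbox and flap below 0.1 N and value of joint plunger below 0.002 m and distance of pointer_tip from where it was at the start of the episode below 0.015 m and distance of each of glue, hammer, tape, screwbox from where it was at the start of the episode below 0.03 m and angle between glue's own z axis and vertical below 0.2 rad); the arm keeps its last pose, push and grip.
It fails at once if the pointer is shifted (tip by more than 15 mm) (distance of pointer_tip from where it was at the start of the episode above 0.015 m).
It fails at once if the glue bottle, hammer, tape roll or screw box is moved by more than 30 mm (distance of any of glue, hammer, tape, screwbox from where it was at the start of the episode above 0.03 m).
It also fails if it takes over 58 s, if anything falls off the work surface, if the arm or the gripper's body presses on something with over 40 N, if the wrist force passes 120 N, or if a joint passes its speed limit or range.

## Working session

There is one attempt and no reset: what is moved stays moved. The work goes in short steps, Python scripts to look and compute and a tool call to move; the robot and the scene stay as the last step left them, time stands still between calls to the robot, and variables do not carry over. Pictures are saved under pics/ and viewed, at most 10 in all, crops included, and the job is handed in when it is done.

Besides the shell and the picture viewer there is one more tool, called after "Request:" as a command line: name --argument value ..., lists and objects as JSON in quotes. play_rows: Moves the arm, as the interface text tells. Its arguments: {"type":"object","properties":{"deltas":{"type":"array"}},"required":["deltas"]}

```bash
mkdir -p pics; ls; python3 - <<'E'
from cell import *
import cv2
for n in("scene","top"):
    cv2.imwrite(f"pics/{n}0.png",get_image(n)[:,:,::-1]); c=camera_info(n); print(n,{k:(v if k!='T' else [[round(float(a),3) for a in r] for r in v]) for k,v in c.items()})
print(read_state())
E
```

```text
pics
scene {'fx': 456.08400666740704, 'fy': 456.08400666740704, 'cx': 320.3896768311329, 'cy': 245.275196842164, 'distortion': array([-0.10759629,  0.        ,  0.        ,  0.        ,  0.        ]), 'T': [[0.473, 0.754, -0.455, 1124.933], [0.881, -0.41, 0.235, -288.87], [-0.009, -0.512, -0.859, 1152.28], [0.0, 0.0, 0.0, 1.0]]}
top {'fx': 595.9637754447418, 'fy': 595.9637754447418, 'cx': 318.1814045439617, 'cy': 239.2106423235665, 'distortion': array([0.04939103, 0.        , 0.        , 0.        , 0.        ]), 'T': [[0.016, -0.997, 0.078, 452.129], [-1.0, -0.016, 0.006, -4.115], [-0.005, -0.078, -0.997, 1601.363], [0.0, 0.0, 0.0, 1.0]]}
{'clock': 0.1, 'qpos': array([ 1.25022117,  0.62924771,  0.03842233,  1.51825983, -0.02700051,
        0.99630537, -0.01999974]), 'qd': array([-0.00037938, -0.00228432, -0.00157237, -0.00358779, -0.00072376,
       -0.00038505, -0.00099867]), 'tau': array([ 2.46505944e-03, -5.64524388e+01,  1.23043433e+00, -1.93971598e+01,
        1.13411323e-02,  5.39133835e-03,  4.27887051e-05]), 'eef_pos': array([ 163.72027139, -628.46745674,  230.48709005]), 'tool_rot': array([-3.13988949e+00,  3.11464239e-06,  2.54793477e-01]), 'force': array([1.0212898 , 1.17955228, 0.18672206]), 'torque': array([-0.01045601,  0.00547373,  0.01097637]), 'gripper_force': 0.0, 'width': 85.81582299109822}
```

View pics/scene0.png

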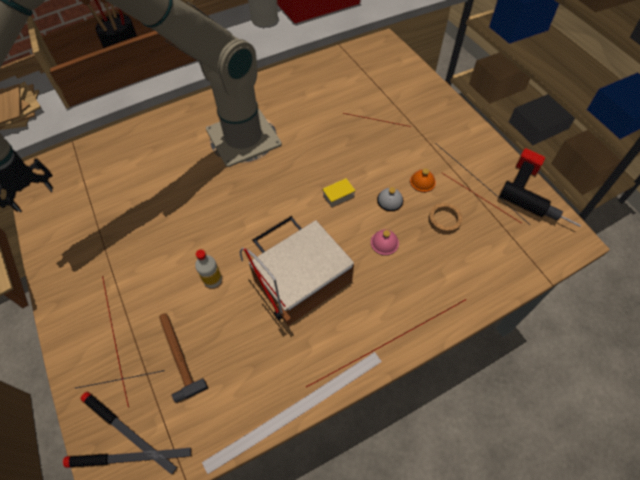

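View pics/top0.png

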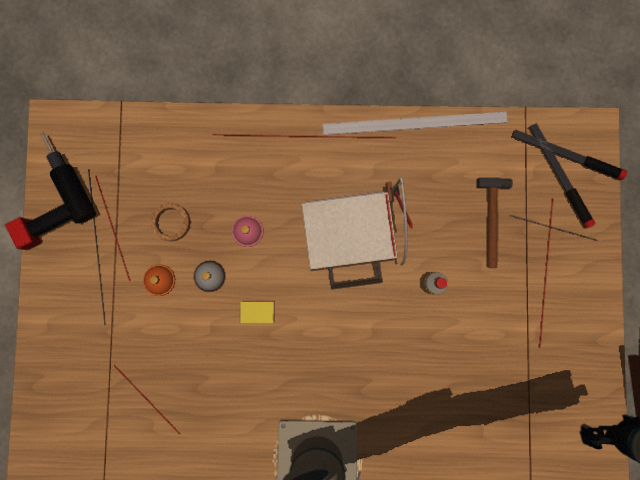

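```bash
cat > h.py <<'E'
import numpy as np, cv2
from cell import *
def ray(n,uv):
    c=camera_info(n); K=np.array([[c['fx'],0,c['cx']],[0,c['fy'],c['cy']],[0,0,1]])
    p=cv2.undistortPoints(np.array(uv,float).reshape(-1,1,2),K,np.array(c['distortion']))[:,0]
    T=np.array(c['T']); d=np.c_[p,np.ones(len(p))]@T[:3,:3].T
    return T[:3,3],d
def onplane(n,uv,z):
    o,d=ray(n,uv); return o+d*((z-o[2])/d[:,2])[:,None]
def onpl(n,uv,p0,nrm):
    o,d=ray(n,uv); return o+d*(((p0-o)@nrm)/(d@nrm))[:,None]
def two(a,b):
    (o1,d1),(o2,d2)=ray("top",[a]),ray("scene",[b]); d1=d1[0];d2=d2[0]
    s=np.linalg.lstsq(np.c_[d1,-d2],o2-o1,rcond=None)[0]
    p,q=o1+s[0]*d1,o2+s[1]*d2; return (p+q)/2,np.linalg.norm(p-q)
E
python3 - <<'E'
from h import *
t=cv2.imread("pics/top0.png"); s=cv2.imread("pics/scene0.png")
a=cv2.resize(s[235:335,225:325],(400,400),interpolation=cv2.INTER_CUBIC)
b=cv2.resize(s[150:250,350:450],(400,400),interpolation=cv2.INTER_CUBIC)
cv2.imwrite("pics/crop1.png",np.hstack([a,b]))
hs=cv2.cvtColor(t,cv2.COLOR_BGR2HSV)
# white flap top
m=((hs[...,1]<60)&(hs[...,2]>120)).astype(np.uint8); m[:,:290]=0;m[:,402:]=0;m[:180]=0;m[290:]=0
m=cv2.morphologyEx(m,cv2.MORPH_OPEN,np.ones((5,5)))
r=cv2.minAreaRect(np.argwhere(m)[:,::-1].astype(np.float32)); bx=cv2.boxPoints(r); print(bx.round(1)); W=onplane("top",bx,112); print(W.round(1), W.mean(0))
for i in range(4): print(np.linalg.norm(W[i]-W[i-1]))
# brass plunger
for n,im,(u0,u1,v0,v1),z in(("top",t,(195,225,262,292),58),("scene",s,(378,404,184,212),58)):
    h=cv2.cvtColor(im,cv2.COLOR_BGR2HSV)[v0:v1,u0:u1]; q=np.argwhere((h[...,0]>10)&(h[...,0]<32)&(h[...,1]>90)&(h[...,2]>90))
    c=q.mean(0)[::-1]+[u0,v0]; print(n,len(q),c,onplane(n,[c],z), onplane(n,[c],54))
print("glue",onplane("top",[(440,283)],150),onplane("scene",[(201,254)],150))
for k,p,z in(("tape",(171,222),12),("box",(257,313),36),("orange",(155,280),58),("pink",(246,230),58),("hamhead",(494,183),20)): print(k,onplane("top",[p],z).round())
E
```

```text
[[301.6 202.3]
 [383.5 191.3]
 [392.4 257.3]
 [310.5 268.4]]
[[ 660.8   48.6  112. ]
 [ 691.9 -157.1  112. ]
 [ 525.9 -180.6  112. ]
 [ 495.1   23.4  112. ]] [593.4150758  -66.41270359 112.        ]
167.67814935700713
208.05859633490024
167.69381392670874
206.26991869764356
top 210 [209.19047619 277.45714286] [[469.07624823 285.63635092  58.        ]] [[469.12017044 286.38731194  54.        ]]
scene 281 [391.47686833 193.65836299] [[487.70459463 283.96195586  58.        ]] [[485.37528806 286.05586735  54.        ]]
glue [[ 463.69460026 -291.3472136   150.        ]] [[ 470.50173291 -294.65746628  150.        ]]
tape [[616. 401.  12.]]
box [[379. 162.  36.]]
orange [[461. 425.  58.]]
pink [[594. 194.  58.]]
hamhead [[ 733. -460.   20.]]
```

View pics/crop1.png

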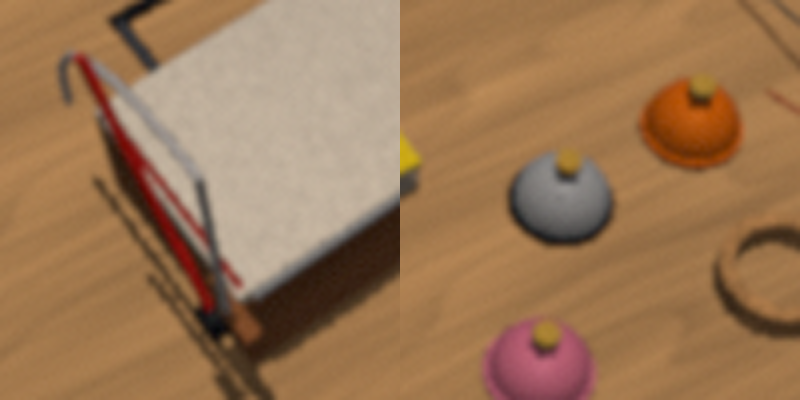

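```bash
python3 - <<'E'
from h import *
t=cv2.imread("pics/top0.png"); s=cv2.imread("pics/scene0.png")
for n,im,(u0,u1,v0,v1) in(("top",t,(199,218,266,286)),("scene",s,(384,400,184,199))):
    h=cv2.cvtColor(im,cv2.COLOR_BGR2HSV)[v0:v1,u0:u1]; m=((h[...,0]>12)&(h[...,0]<32)&(h[...,1]>110)).astype(np.uint8)
    k,l,st,ce=cv2.connectedComponentsWithStats(m); print(n,st[1:].tolist(),(ce[1:]+[u0,v0]).tolist())
    for c in ce[1:]: print(onplane(n,[c+[u0,v0]],58 if n=="top" else 56).round(1))
# handle bar dark
h=cv2.cvtColor(t,cv2.COLOR_BGR2HSV); m=(h[...,2]<75).astype(np.uint8); m[:,:322]=0;m[:,390:]=0;m[:262]=0;m[:295:][295:]=0;m[295:]=0
r=np.argwhere(m)[:,::-1]; W=onplane("top",r,106)
x=np.array([.9887,.15,0]);y=np.array([-.15,.9887,0]);H=np.array([677.3,-60.1,106])
a=(W-H)@x; b=(W-H)@y; print("handle a",np.percentile(a,[1,50,99]),"b",np.percentile(b,[1,50,99]))
bar=W[np.abs(b)<50]; bar=bar[(bar-H)@x<-200]; print(len(bar),bar.mean(0),np.polyfit((bar-H)@y,(bar-H)@x,1))
hs=cv2.cvtColor(s,cv2.COLOR_BGR2HSV); m=(((hs[...,0]<6)|(hs[...,0]>174))&(hs[...,1]>170)&(hs[...,2]>90)).astype(np.uint8)
m[:,:238]=0;m[:,292:]=0;m[:245]=0;m[325:]=0
r=np.argwhere(m)[:,::-1]; print(len(r))
P=onpl("scene",r,H-128*y,y); d=P-H; u=-(d@x); w=d[:,2]
print("u,w",np.c_[u,w].round()[::12].tolist())
rr=np.hypot(u,w); an=np.arctan2(w,u); k=(rr>60)&(rr<200); print("ang median",np.median(an[k]),np.percentile(an[k],[5,25,75,95]))
E
```

```text
top [[3, 6, 8, 8, 53]] [[205.54716981132074, 275.4339622641509]]
[[474.1 295.2  58. ]]
scene [[0, 0, 16, 10, 103]] [[391.97087378640776, 187.10679611650485]]
[[466.3 300.   56. ]]
handle a [-224.22939898 -214.04340729 -170.48111355] b [-60.8176496    2.49608687  66.86994699]
222 [462.17829488 -91.66829322 106.        ] [ 5.90839882e-03 -2.17432317e+02]
151
u,w [[111.0, 169.0], [94.0, 170.0], [92.0, 145.0], [74.0, 134.0], [77.0, 105.0], [62.0, 112.0], [60.0, 85.0], [44.0, 79.0], [33.0, 70.0], [33.0, 47.0], [25.0, 44.0], [13.0, 43.0], [14.0, 10.0]]
ang median 1.028213466276207 [0.90526869 0.97864348 1.06563468 1.21913278]
```

The three bell shapes in the scene picture are grey-steel at (391,198), orange at (423,180) and pink at (385,242). The steel dome on a black base, at top-view pixel (206,275), fits the description, and the crop confirms it. The pointer is at about 1.03 rad. I'm now moving high over towards the bell with the gripper shut.

Request:
play_rows --deltas '[330, -130, -169, 0, 0, -0.187, 0, 330, -130, -169, 0, 0, -0.37, 0, 330, -130, -169, 0, 0, -0.55, 0, 330, -130, -169, 0, 0, -0.73, 0, 330, -130, -169, 0, 0, -0.91, 0, 330, -130, -169, 0, 0, -1.09, 0, 330, -130, -169, 0, 0, -1.27, 0, 428, -290, -169, 0, 0, -1.467, 0, 428, -290, -169, 0, 0, -1.467, 0, 428, -290, -169, 0, 0, -1.467, 0]'

```text
clock: 1.35
eef_pos: [505.0, -238.8, 399.9]
tool_rot: [-3.141, -0.0, 1.721]
force: [0.6, -0.6, 0.2]
width: -0.2
gripper_force: 0.0
```

```bash
python3 - <<'E'
from h import *
print(two((205.5,275.4),(392,190.5)), onplane("scene",[(392,190.5)],56))
x=np.array([.9887,.15,0]);y=np.array([-.15,.9887,0]);H=np.array([676.9,-57.1,106])
s=cv2.imread("pics/scene0.png")
hs=cv2.cvtColor(s,cv2.COLOR_BGR2HSV); m=(((hs[...,0]<6)|(hs[...,0]>174))&(hs[...,1]>170)&(hs[...,2]>90)).astype(np.uint8)
m[:,:238]=0;m[:,292:]=0;m[:245]=0;m[325:]=0
r=np.argwhere(m)[:,::-1]; P=onpl("scene",r,H-128*y,y); d=P-H; q=np.c_[-(d@x),d[:,2]]
f=cv2.fitLine(q.astype(np.float32),cv2.DIST_HUBER,0,.01,.01).ravel(); print(f,np.arctan2(f[1],f[0]))
E
```

```text
(array([474.11272305, 296.35579445,  50.41903965]), np.float64(0.9542331015532921)) [[477.23060488 292.93932337  56.        ]]
[ 0.5264285   0.85021937 65.25126    77.49774   ] 1.0164019
```

Request:
play_rows --deltas '[231, 70, 0, 0, 0, 0, 0, 231, 70, 0, 0, 0, 0, 0, 231, 70, 0, 0, 0, 0, 0, 231, 70, 0, 0, 0, 0, 0, 532, 50, 200, 0, 0, 0, 0, 532, 50, 200, 0, 0, 0, 0, 532, 50, 200, 0, 0, 0, 0, 532, 50, 200, 0, 0, 0, 0, 532, 50, 200, 0, 0, 0, 0, 532, 50, 200, 0, 0, 0, 0]'

```text
clock: 2.6
eef_pos: [473.0, 294.6, 198.6]
tool_rot: [-3.14, 0.0, 1.723]
force: [1.5, 0.8, 0.4]
width: -0.1
gripper_force: 0.0
```

Request:
play_rows --deltas '[0, 0, 60, 0, 0, 0, 0, 0, 0, 115, 0, 0, 0, 0, 0, 0, 130, 0, 0, 0, 0, 0, 0, 130, 0, 0, 0, 0, 0, 0, 130, 0, 0, 0, 0]'

```text
clock: 3.22
eef_pos: [475.7, 293.8, 72.3]
tool_rot: [3.138, -0.002, 1.721]
force: [0.2, 0.1, 0.1]
width: 0.1
gripper_force: 0.0
```

```bash
python3 - <<'E'
from h import *
s=read_state(); print(s['clock'],s['eef_pos'],s['tool_rot'],s['force'],s['qpos'])
a=get_image("scene")[130:250,330:450,::-1];b=get_image("top")[220:320,150:250,::-1]
cv2.imwrite("pics/c2.png",np.hstack([cv2.resize(a,(400,400),interpolation=2),cv2.resize(b,(400,400),interpolation=2)]))
E
```

```text
3.225 [475.71368337 293.78420591  72.32601613] [ 3.13825046e+00 -1.71340392e-03  1.72137526e+00] [0.2140288  0.07639665 0.11836451] [-0.36445661  0.74836734 -0.37197249  1.89958699  0.47115362  0.57636872
 -0.89504961]
```

View pics/c2.png

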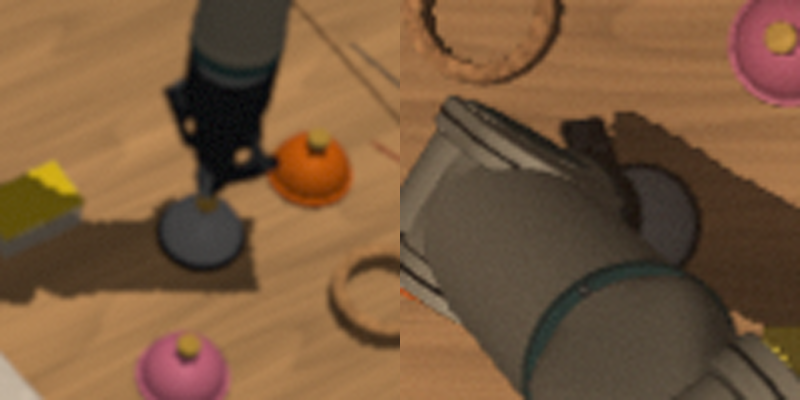

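The left half shows the closed fingers right over the brass plunger on the steel bell, at crop pixel (205,200). Pressing now.

Request:
play_rows --deltas '[0, 0, 10, 0, 0, 0, 0, 0, 0, 16, 0, 0, 0, 0, 0, 0, 21, 0, 0, 0, 0, 0, 0, 24, 0, 0, 0, 0, 0, 0, 24, 0, 0, 0, 0, 0, 0, 24, 0, 0, 0, 0]'

```text
clock: 4.08
eef_pos: [474.9, 292.9, 50.3]
tool_rot: [3.138, 0.001, 1.722]
force: [-6.5, -5.1, 38.0]
width: 0.5
gripper_force: 19.4
```

Request:
play_rows --deltas '[0, 0, -1, 0, 0, 0, 0, 0, 0, -20, 0, 0, 0, 0, 0, 0, -60, 0, 0, 0, 0, 0, 0, -120, 0, 0, 0, 0, 0, 0, -150, 0, 0, 0, 0, 0, 0, -150, 0, 0, 0, 0]'

```text
clock: 4.82
eef_pos: [475.4, 293.7, 198.4]
tool_rot: [3.137, -0.002, 1.722]
force: [0.7, 0.8, -0.4]
width: -0.2
gripper_force: 0.0
```

Request:
play_rows --deltas '[-378, -70, 0, 0, 0, 0, 0.4, -378, -70, 0, 0, 0, 0, 0.4, -378, -70, 0, 0, 0, 0, 0.4, -378, -70, 0, 0, 0, 0, 0.4, -378, -70, 0, 0, 0, 0, 0.4, -378, -70, 0, 0, 0, 0, 0.4, -378, -70, 0, 0, 0, 0, 0.4, -378, -70, 40, 0, 0, 0, 0.4, -378, -70, 60, 0, 0, 0, 0.4, -378, -70, 60, 0, 0, 0, 0.4]'

```text
clock: 6.08
eef_pos: [460.2, -90.0, 134.3]
tool_rot: [-3.137, -0.002, 1.724]
force: [0.7, 0.5, 0.2]
width: 34.1
gripper_force: 0.0
```

```bash
python3 - <<'E'
from h import *
s=read_state(); print(s['clock'],s['eef_pos'],s['tool_rot'],s['force'],s['qpos'].round(2),s['width'])
a=get_image("scene")[180:340,200:360,::-1];b=get_image("top")[190:310,290:410,::-1]
cv2.imwrite("pics/c3.png",np.hstack([cv2.resize(a,(400,400),interpolation=2),cv2.resize(b,(400,400),interpolation=2)]))
E
```

```text
6.075 [460.23351498 -90.01888197 134.34670344] [-3.13690631e+00 -2.35482170e-03  1.72364283e+00] [0.66428852 0.46816228 0.2272832 ] [ 0.44  0.56 -0.44  2.09  0.43  0.58 -0.15] 34.06723265145167
```

View pics/c3.png

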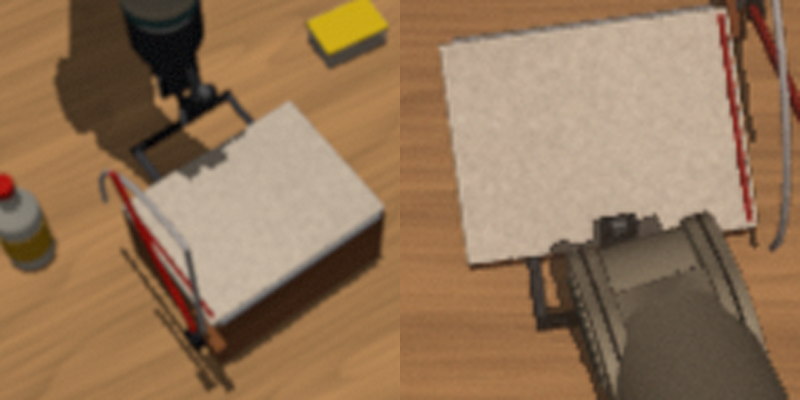

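The fingers stand over the middle of the bar (left crop, about (195,110)), and the flap is shut. Descending and gripping.

Request:
play_rows --deltas '[0, 1, 20, 0, 0, 0, 0.4, 0, 1, 40, 0, 0, 0, 0.4, 0, 1, 49, 0, 0, 0, 0.4, 0, 1, 49, 0, 0, 0, 0.4, 0, 1, 49, 0, 0, 0, 0, 0, 1, 49, 0, 0, 0, 0, 0, 1, 49, 0, 0, 0, 0, 0, 1, 49, 0, 0, 0, 0]'

```text
clock: 7.18
eef_pos: [461.0, -91.7, 88.0]
tool_rot: [-3.138, 0.001, 1.721]
force: [-4.7, 0.1, 5.6]
width: 10.1
gripper_force: 58.4
```

Request:
play_rows --deltas '[0, 0, -11, 0.025, 0, 0, 0, 0, 0.4, -26, 0.06, 0, 0, 0, 0, 2.5, -43.4, 0.1, 0, 0, 0, 0, 7, -64.6, 0.15, 0, 0, 0, 0, 13.4, -85.3, 0.2, 0, 0, 0]'

```text
clock: 7.8
eef_pos: [474.2, -89.6, 173.5]
tool_rot: [-2.936, -0.0, 1.721]
force: [-1.6, -2.1, -1.8]
width: 10.4
gripper_force: 58.4
```

Request:
play_rows --deltas '[0, 4.5, -21.1, 0.05, 0, 0, 0, 0, 11, -41.6, 0.1, 0, 0, 0, 0, 19.6, -61.4, 0.15, 0, 0, 0, 0, 30, -80.1, 0.2, 0, 0, 0, 0, 42.2, -97.8, 0.25, 0, 0, 0, 0, 49, -105.9, 0.275, 0, 0, 0, 0, 56.2, -113.8, 0.3, 0, 0, 0, 0, 56.2, -113.8, 0.3, 0, 0, 0]'

```text
clock: 8.8
eef_pos: [551.1, -78.2, 275.1]
tool_rot: [-2.636, 0.001, 1.721]
force: [-5.4, -1.8, 6.3]
width: 9.5
gripper_force: 58.9
```

```bash
python3 - <<'E'
from h import *
s=read_state(); print(s['clock'],s['eef_pos'],s['tool_rot'],s['force'],s['qpos'].round(2),s['width'],s['gripper_force'])
A=get_image("scene")[:,:,::-1];B=get_image("top")[:,:,::-1]; cv2.imwrite("pics/s4.png",A);cv2.imwrite("pics/t4.png",B)
a=A[220:340,215:335];b=B[170:310,290:430]
cv2.imwrite("pics/c4.png",np.hstack([cv2.resize(a,(400,400),interpolation=2),cv2.resize(b,(400,400),interpolation=2)]))
E
```

```text
8.8 [551.12374265 -78.20653482 275.06357379] [-2.63586426e+00  7.81891394e-04  1.72149990e+00] [-5.39712354 -1.76344247  6.31545701] [ 0.25  0.77 -0.44  1.28  0.3   1.67 -0.05] 9.483117506698434 58.903952836990356
```

View pics/c4.png

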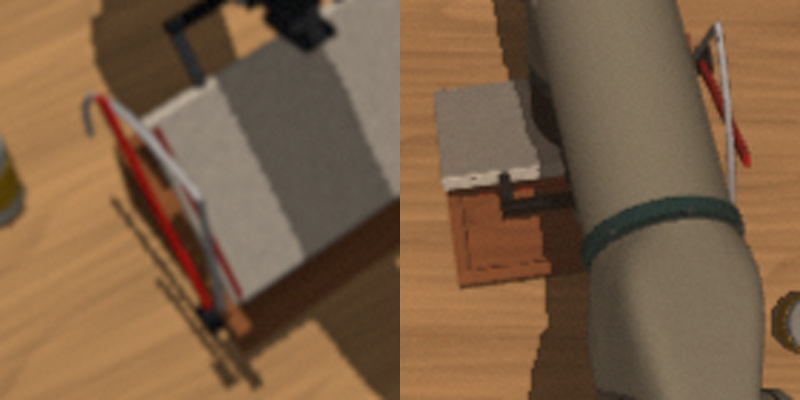

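```bash
python3 - <<'E'
from h import *
x=np.array([.9887,.15,0]);y=np.array([-.15,.9887,0]);H=np.array([676.9,-57.1,106])
def loc(P): d=np.atleast_2d(P)-H; return np.c_[-(d@x),d@y,d[:,2]]
M={}
for n,f,(u0,u1,v0,v1) in(("scene","pics/s4.png",(238,283,245,316)),("top","pics/t4.png",(396,420,180,232))):
    s=cv2.imread(f); hs=cv2.cvtColor(s,cv2.COLOR_BGR2HSV); m=(((hs[...,0]<8)|(hs[...,0]>172))&(hs[...,1]>150)&(hs[...,2]>70)).astype(np.uint8)
    w=np.zeros_like(m); w[v0:v1,u0:u1]=m[v0:v1,u0:u1]
    k,l,st,ce=cv2.connectedComponentsWithStats(w); i=1+st[1:,4].argmax(); q=np.argwhere(l==i)[:,::-1]; print(n,st[1:].tolist())
    M[n]=q; f=cv2.fitLine(q.astype(np.float32),cv2.DIST_HUBER,0,.01,.01).ravel()
    t=(q-f[2:])@f[:2]; e=[f[2:]+f[:2]*t.min(),f[2:]+f[:2]*t.max()]; print(e); M[n]=e
    for k in(-125,-128,-131):
        L=loc(onpl(n,e,H+k*y,y)); print(k,L.round(1).tolist(),"ang tip",np.arctan2(L[:,2],L[:,0]),"slope",np.arctan2(L[0,2]-L[1,2],L[0,0]-L[1,0]))
tt=max(M["top"],key=lambda p:p[1]); ts=min(M["scene"],key=lambda p:p[1])
P,g=two(tt,ts); L=loc(P); print("tip",L,g,np.arctan2(L[0,2],L[0,0]))
L=loc(onpl("scene",[(215+145*.3,220+122*.3)],H-110*y,y)); print("flap corner",L,np.arctan2(L[0,2],L[0,0]))
L=loc(onpl("scene",[(215+170*.3,220+22*.3)],H-65*y,y)); print("handle corner",L,np.arctan2(L[0,2],L[0,0]))
E
```

```text
scene [[244, 249, 35, 64, 235], [280, 296, 2, 3, 3]]
[array([244.36379388, 248.80848952]), array([277.49306736, 311.7404331 ])]
-125 [[127.4, -125.0, 141.7], [17.4, -125.0, -22.4]] ang tip [ 0.83843758 -0.91217699] slope 0.9802125444682921
-128 [[118.0, -128.0, 157.5], [9.9, -128.0, -3.7]] ang tip [ 0.92779611 -0.35963969] slope 0.9802125444682929
-131 [[108.6, -131.0, 173.3], [2.5, -131.0, 15.0]] ang tip [1.01100112 1.40783445] slope 0.9802125444682928
top [[396, 192, 7, 17, 48], [402, 210, 1, 1, 1], [407, 214, 6, 14, 40]]
[array([395.93886077, 192.02270697]), array([401.88829326, 208.04148866])]
-125 [[12.7, -125.0, 52.7], [59.9, -125.0, 109.6]] ang tip [1.33416888 1.07047548] slope -2.2631555514523396
-128 [[9.8, -128.0, 32.2], [57.7, -128.0, 89.9]] ang tip [1.27403244 1.00002453] slope -2.26315555145234
-131 [[7.0, -131.0, 11.7], [55.5, -131.0, 70.2]] ang tip [1.03201438 0.90165014] slope -2.263155551452341
tip [[  78.13496165 -124.10079962  211.59523218]] 32.181668949398386 1.2170620247229922
flap corner [[  90.29423311 -110.0030459   141.43143467]] 1.002596905759282
handle corner [[117.10833588 -65.00179985 192.26678828]] 1.0237176822402463
```

```bash
python3 - <<'E'
from h import *
x=np.array([.9887,.15,0]);y=np.array([-.15,.9887,0]);H=np.array([676.9,-57.1,106])
def loc(P): d=np.atleast_2d(P)-H; return np.c_[-(d@x),d@y,d[:,2]]
for a,b in(((412.5,227.5),(244.4,248.8)),((411.5,227),(244.4,248.8)),((412,227.5),(243.5,248))):
    P,g=two(a,b); L=loc(P)[0]; print("tip",L.round(1),round(g,1),np.hypot(L[0],L[2]),np.arctan2(L[2],L[0]))
s=cv2.imread("pics/s4.png")[225:325,225:325];t=cv2.imread("pics/t4.png")[160:260,370:470]
cv2.imwrite("pics/c5.png",np.hstack([cv2.resize(i,(400,400),interpolation=cv2.INTER_NEAREST) for i in(s,t)]))
# direction via plane-intersection: line = intersection of the two image-line planes
def pl(n,e):
    o,d=ray(n,e); v=np.cross(d[0],d[1]); return v/np.linalg.norm(v)
for e2 in([(396.5,192.5),(411.5,226)],[(397,193),(412,227)],[(396.5,193),(412,226)]):
    v=np.cross(pl("scene",[(244.36,248.8),(277.5,311.7)]),pl("top",e2)); v/=np.linalg.norm(v); v*=np.sign(v[2]); print("dir",v@-x,v@y,v[2],np.arctan2(v[2],-(v@x)))
E
```

```text
tip [ 112.2 -131.5  168.8] 3.4 202.67815151030817 0.9841088019881314
tip [ 111.4 -130.5  169.1] 1.0 202.46809843350326 0.9883074022376447
tip [ 112.9 -131.3  171.4] 0.6 205.20981619521814 0.9881690407370314
dir 0.5543385550277304 -0.0008608213469550041 0.8322959414027848 0.9832308857033394
dir 0.5591924400509406 0.00019377754828650562 0.8290430843802938 0.9773878474678807
dir 0.5403704020742829 -0.0038721271888410014 0.8414231520876595 0.9999168546020473
```

View pics/c5.png

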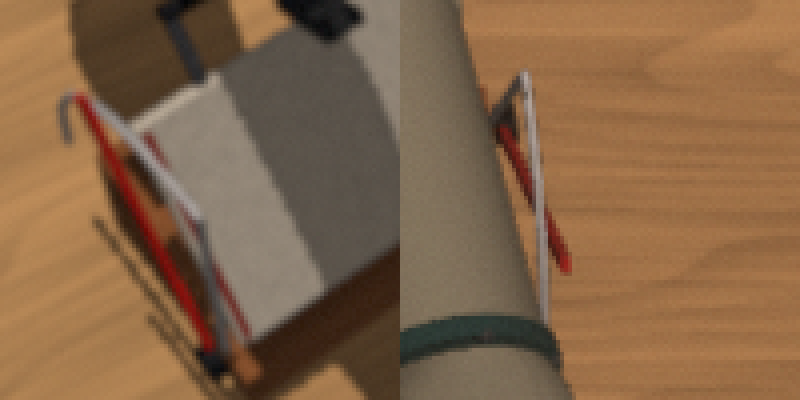

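```bash
python3 - <<'E'
from h import *
x=np.array([.9887,.15,0]);y=np.array([-.15,.9887,0]);H=np.array([676.9,-57.1,106])
s=cv2.imread("pics/s4.png"); b,g,r=[s[...,i].astype(int) for i in range(3)]
m=((r-g>45)&(g<90)&(abs(g-b)<25)); q=np.argwhere(m)[:,::-1]
# distance to the coarse flap line / pointer line
def fit(p0,p1,tol):
    p0,p1=np.array(p0,float),np.array(p1,float); L=np.linalg.norm(p1-p0); d=(p1-p0)/L; t=(q-p0)@d; n=(q-p0)@[-d[1],d[0]]
    k=q[(t>-1)&(t<L+1)&(abs(n)<tol)]; f=cv2.fitLine(k.astype(np.float32),cv2.DIST_HUBER,0,.01,.01).ravel()
    P=onpl("scene",[f[2:]-f[:2]*20,f[2:]+f[:2]*20],H-115*y,y); e=P[0]-P[1]; return len(k),f.round(3),np.arctan2(e[2],-(e@x))
print("flap",fit((262.5,260),(286.7,308.5),2.2)); print("pointer",fit((246,251),(276,309),2.5))
print(read_state()['clock'])
E
```

```text
flap (28, array([  0.446,   0.895, 279.75 , 294.607], dtype=float32), np.float64(1.0232575406590196))
pointer (238, array([  0.464,   0.886, 261.353, 281.135], dtype=float32), np.float64(0.9896389140011329))
8.9
```

By both views, the pointer is at about 0.985 rad and the flap at about 1.005. The crop shows the red line on the flap nearly parallel to the pointer. I'm lowering by 0.02 rad and holding.

Request:
play_rows --deltas '[0, -1, 2, 0, 0, 0, 0, 0, -2.1, 3.8, 0, 0, 0, 0, 0, -2.1, 3.8, 0, 0, 0, 0, 0, -2.1, 3.8, 0, 0, 0, 0, 0, -2.1, 3.8, 0, 0, 0, 0, 0, -2.1, 3.8, 0, 0, 0, 0, 0, -2.1, 3.8, 0, 0, 0, 0, 0, -2.1, 3.8, 0, 0, 0, 0]'

```text
clock: 9.9
eef_pos: [547.5, -78.8, 272.6]
tool_rot: [-2.638, 0.001, 1.721]
force: [-4.4, -0.3, 5.5]
width: 10.0
gripper_force: 58.8
```

```bash
python3 - <<'E'
from h import *
a=get_image("scene")[:,:,::-1]; s=read_state(); print(s['qd'].round(4),s['eef_pos'],s['force'],s['gripper_force'])
cv2.imwrite("pics/s6.png",a); cv2.imwrite("pics/c6.png",cv2.resize(a[140:340,180:440],(780,600),interpolation=2))
E
```

```text
[ 0.0002  0.0013  0.0005 -0.0006  0.0012  0.0005 -0.0016] [547.4424079  -78.78608986 272.5758874 ] [-4.19750636 -1.87552602  5.11199979] 58.785942792892456
```

View pics/c6.png

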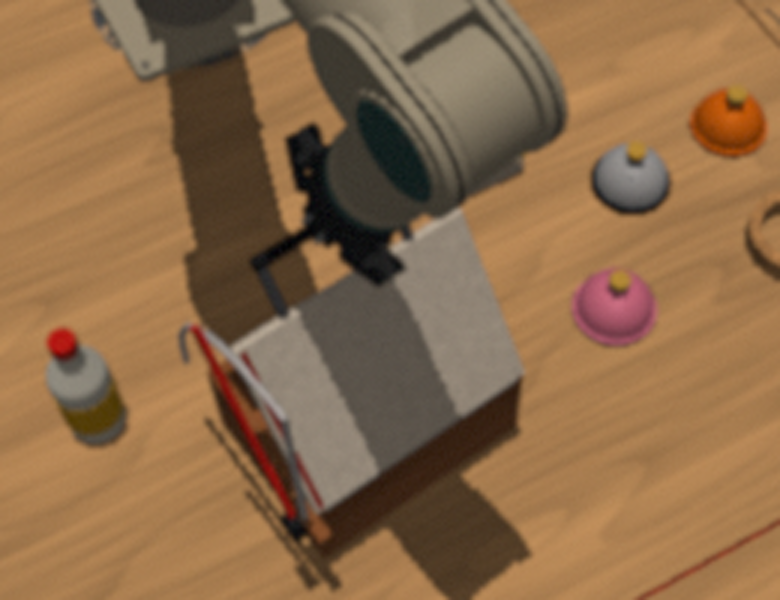

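The flap is held steady, with its red line (crop (245,355) to (322,508)) parallel to the pointer ((195,330) to (295,520)). The bell's plunger is up and nothing else has moved. Handing in.

```bash
python3 -c "
from cell import finish_job; print(finish_job())"
```

```text
the job is handed in; nothing more can be done
None
```

The job is handed in, with no verdict returned: I pressed the steel bell's plunger to its stop and let it spring back, and the gripper now holds the flap at about 0.985 rad, in line with the pointer by my camera estimate (good to about 0.02 rad; the limit is 0.06).

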